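Lock a coin tube into the teller's cash box

TASK

Lay the orange coin tube that lies on the sill flat in the empty compartment of the blue cash box, without dropping it, beside the tube already there, then lower the lid fully shut without slamming it. Then take the red-handled key, fit its square socket fully home on the brass square spindle, and only then turn it clockwise (seen from above) until the red latch bar comes to its stop across the lid; leave the key on the spindle.

Things in the scene. Friction and masses are not known exactly. Their poses are not given: they have to be found in the camera images.
- tube: the tube to load: orange plastic square-section coin tube, 86 mm long (its x axis), 27 x 27 mm across, about 0.2 kg, lying on the sill in the open; origin at the centre of its underside
- tube_in: the identical tube already lying in the other compartment, along the cash box's x axis; origin at the centre of its underside; leave it there
- cashbox: fixed blue cash box, 150 (x) by 190 (y) by 55 mm high, walls, floor and divider 5 mm; the divider runs along x between two compartments 140 (x) by 87 mm (y). Origin: centre of its underside; x points to the hinge side, away from the robot, y to the empty compartment. A bolt housing 64 (x) by 62 (y) by 64 mm high stands against its -y side, 10 mm nearer the robot than the box centre
- empty_bay (a point): centre of the inner floor (5 mm above the sill, 50 mm below the rim) of the empty compartment; axes as the cash box
- filled_bay (a point): centre of the inner floor of the compartment that already holds a tube; axes as the cash box
- lid (a joint): angle of the hinged lid: 0 = shut, pi/2 = upright, 1.9 = fully open; starts about upright. A stiff friction hinge (about 0.3 N m, so 2 to 4 N at the free edge move it) holds it wherever it is left. The lid is a grey plate 150 x 190 mm, 8 mm thick, hinged along the box's far rim; when open its outside faces away from the robot
- lid_hinge (a point): middle of the hinge line, at the box's far top edge (55.5 mm above the sill), on the lid's underside. The frame turns with the lid: -x runs along the lid to its free edge 150 mm away, z is the outward normal (up when shut; outer face at z = 8 mm), y runs along the hinge line
- lid_handle (a point): black knob on the outside of the lid, on its middle line, 30 mm from the free edge; the point is at the knob, 35 mm out from the lid's outer face. Nothing else stands on the lid
- key: loose T-shaped key, 0.25 kg, standing socket down: dark steel hub 46 x 46 x 35 mm high with a square bore 23.6 mm wide, 29 mm deep, open downward (3 mm chamfer at the mouth), topped by a red grip bar 100 mm long (x), 20 mm wide (y), 34 mm high; 69 mm high in all. Origin: centre of its underside, z up; bore sides parallel to x and y. It fits in any of four quarter-turn positions
- spindle_seat (a point): centre of the top of the round steel collar (46 mm across, 73.5 mm above the sill) on which the key's underside rests when fully home. The upright brass square spindle, 22 mm across flats, rises 26 mm above it: 14 mm straight, then tapered to 15 mm. The frame turns with the spindle: z up, flats parallel to x and y; the red latch bar (62 x 14 x 8 mm) points along -x
- spindle_part (a joint): angle of the spindle and its latch bar in rad, growing clockwise from above: 0 = latch bar points toward the robot side (-x of the cash box, unlocked), 1.57 = stop, latch bar points across the lid (locked). Light friction (0.12 N m) holds it where it is left
Things that resemble listed ones, but are neither listed nor needed, are in the scene too. What is shaped like the tube but black is not meant.

How it is judged:
By the outcome, as a careful person would: the job done as asked, in the order asked, and still so for the second after the job is handed in, with the robot touching nothing.
It also fails if it takes over 72 s, if anything falls off the work surface, if the arm or the gripper's body presses on something with over 40 N, if the wrist force passes 120 N, or if a joint passes its speed limit or range.

ROBOT

A 6-joint arm with a two-finger parallel gripper is mounted at the origin on the work surface. World frame = base frame: x ahead of the robot, y to its left, z up, the work surface at z = 0. Lengths are in m, angles in rad, forces in N, time in s.
With the tool pointing down it reaches from about 0.325 to 0.875 m from the base axis. Payload 4.4 kg.
Tool frame: the origin (TCP) lies on the centre line of the jaws, within the pads' length; the fingertips stand 17 mm ahead of it and the grasp point (between the pads) lies 2 mm behind it (arm.tcp_to_tips is the distance from the TCP to the fingertips, in m); z points along the fingers, y is the line along which they close (so a half turn about z gives the same grasp; the last joint's range is limited). The gripper opens to 85 mm and grips with 20 to 120 N. Pads are 22 mm wide; open, the fingers measure 114 mm over their backs; the gripper's body (76 mm by 85 mm) begins 54 mm behind the grasp point. The pads swing forward as they close: fully open they stand 13 mm farther back than shut.
Start: joints at [1.165, 0.207, 1.542, -0, 1.393, -0.15], TCP at [0.145, 0.556, 0.227] pointing down, gripper open.
Joint ranges: [-2.73, 2.73], [-0.86, 2.22], [0.23, 2.46], [-1.11, 4.25], [0.08, 2.63], [-2.82, 2.82]. Speed limits (rad/s): [2.79, 2.79, 3.14, 3.14, 3.14, 3.14].

INTERFACE

Orientations are given as [roll, pitch, yaw] about the fixed x, y, z axes, in that order (R = Rz(yaw) Ry(pitch) Rx(roll)).
In Python, from rig import arm gives the robot as it stands.
- The arm moves only by the tool arm_command, never from a script. Its argument "plan" is a list of rows, each a list of 2 entries, a list of its own where there are three numbers: the shift along the tool's x, y, z in m, then the turn, a rotation vector about the tool's x, y, z in rad. In form: [[[x, y, z], [ax, ay, az]], ...]. A call has 1 to 8 rows; each row is the pose to reach, as a shift and turn from the pose commanded when the call began, along the tool's axes at that moment; what a row does not reach only later rows make up. A row lasts 1/10 s, in which the tool goes at most 50 mm and 8.59 degrees, less where a joint would pass 70% of its speed; a pose out of reach is approached as far as the arm can. A call with a gripper value outside its range is refused whole. "claw" is the opening, from 0 (shut) to 1 (fully open), set as the call begins (left out, the last holds). The fingers move at their own pace and stop on an object; "newtons" is the grip in N (left out, the last holds). Time passes only in rows, so rows that repeat a pose let the fingers close. It gives the time, the measured TCP pose, the force, the opening and the grip force at its end, in the units of the state.
- arm.state(): the state, without advancing time (a new reading comes with each control period).
- arm.snapshot(name): name is "scene" or "top" or "wrist"; returns the picture (384x512x3 uint8, red, green, blue); there is no depth.
- arm.camera_info(name): a dict with "fx", "fy", "cx", "cy" (pixels), "R" (3x3) and "t" (3): a world point X has camera coordinates R X + t. Camera axes: x right, y down, z forward; pixel columns grow to the right and rows downward; lengths in m; the calibration is good to about 2 mm. A picture is of the moment at which its call begins: read the wrist's pose just before it. camera_info takes no time and is no camera call; for the wrist camera it gives the pose at the moment of the call.
- arm.close_job(): hands the job in; it is judged then, once.
The state is a dict: "time_s": time; "q": joint angles; "joint_velocities": joint speeds; "tau": joint torques, N m; "eef_pos": TCP position; "tcp_rot": TCP orientation; "force": force on the tool from outside, world axes, zero at the start; "ft_torque": the same for the moment, N m; "gripper_width": finger opening in m; "grasp_force": force on a finger pad.
Only numpy, scipy, OpenCV 4.12 (cv2) and the standard library are available. Lean on these libraries where they do the work, as an engineer would, in place of code of your own. Each camera call takes 0.05 s, during which the arm holds its last target. There are 200 camera calls.

## Working session

There is one attempt and no reset: what is moved stays moved. The work goes in short steps, Python scripts to look and compute and a tool call to move; the robot and the scene stay as the last step left them, time stands still between calls to the robot, and variables do not carry over. Pictures are saved under pics/ and viewed, at most 13 in all, crops included, and the job is handed in when it is done.

Besides the shell and the picture viewer there is one more tool, called after "Emit:" in YAML: its name, and indented under it one key for each argument. arm_command: Moves the arm, as the interface text tells. Its arguments: {"type":"object","properties":{"plan":{"type":"array"},"claw":{"type":"number"},"newtons":{"type":"number"}},"required":["plan"]}

```bash
ls; mkdir -p pics; python3 - <<'E'
from rig import arm
import cv2,numpy as np
for n in("scene","top"):
    im=arm.snapshot(n); cv2.imwrite(f"pics/{n}0.png",im[...,::-1])
    c=arm.camera_info(n); print(n,c)
print(arm.state())
E
```

```text
pics
scene {'fx': 400.5903851532446, 'fy': 400.5903851532446, 'cx': 251.70131764212346, 'cy': 190.54200098902177, 'R': array([[ 0.35161066,  0.9360746 ,  0.01158824],
       [ 0.57259438, -0.20525325, -0.79372966],
       [-0.74061165,  0.28571917, -0.60816029]]), 't': array([-0.18260995, -0.22020888,  1.62972727])}
top {'fx': 352.98896061808506, 'fy': 352.98896061808506, 'cx': 258.25453166988035, 'cy': 195.3277780875446, 'R': array([[-0.02177703, -0.99966182,  0.01421286],
       [-0.9912405 ,  0.01973695, -0.13058605],
       [ 0.13026137, -0.01693214, -0.9913351 ]]), 't': array([0.00725129, 0.52902526, 0.95447102])}
{'time_s': 0.1, 'q': array([ 1.16549799e+00,  2.07365449e-01,  1.54279743e+00,  8.00242615e-06,
        1.39352363e+00, -1.50491145e-01]), 'joint_velocities': array([ 0.00094509, -0.00319129, -0.00420613,  0.00120826,  0.00154283,
       -0.00020744]), 'tau': array([-1.10318670e-03, -3.84091330e+01, -2.92548054e+01, -3.32930340e-04,
        4.85719589e-03, -1.28760132e-05]), 'eef_pos': array([0.14466188, 0.55579131, 0.22603097]), 'tcp_rot': array([-3.13952365e+00, -3.21702449e-04,  2.88678371e+00]), 'force': array([-0.13762139, -0.47166269, -0.35102142]), 'ft_torque': array([-0.02131211,  0.02971214, -0.0436192 ]), 'grasp_force': 0.0, 'gripper_width': 0.08562656651851604}
```

View pics/scene0.png

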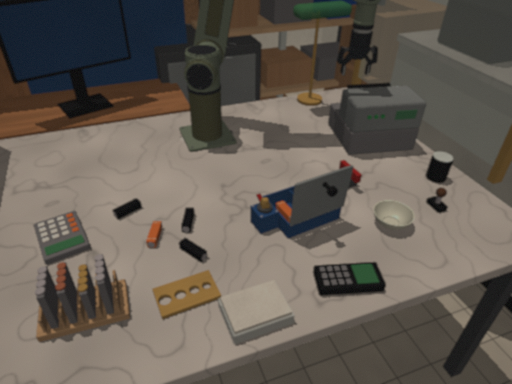

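View pics/top0.png

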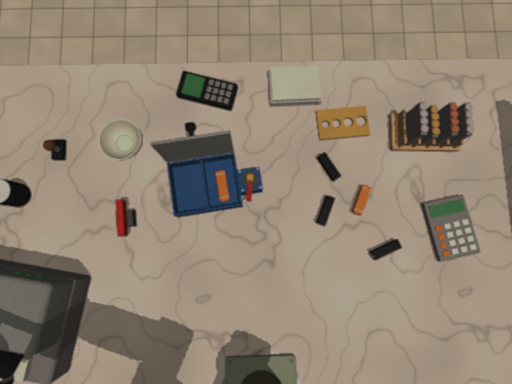

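The top view shows the box at (205,185) with tube_in at (222,187), spindle and latch at (250,185), and the key at (123,217). Candidates for the tube:
- (361,200): orange, lying in the open. This matches the description.
- (222,187): orange, but already in the box.
- (328,166), (325,210) and (385,249): black, so not meant.
- (455,120): coin rack rolls.

For the key, the only candidate is red with a dark hub at (123,217). I'll check these choices in close crops.

```bash
cat > h.py <<'E'
import cv2,numpy as np
from rig import arm
def ray(c,px,z):
    px=np.atleast_2d(px).astype(float); R,t=c["R"],c["t"]
    d=np.c_[(px[:,0]-c["cx"])/c["fx"],(px[:,1]-c["cy"])/c["fy"],np.ones(len(px))]@R
    o=-R.T@t
    return o+d*((z-o[2])/d[:,2])[:,None]
def proj(c,X):
    p=np.atleast_2d(X)@c["R"].T+c["t"]
    return np.c_[c["fx"]*p[:,0]/p[:,2]+c["cx"],c["fy"]*p[:,1]/p[:,2]+c["cy"]]
def blobs(mask,amin=20):
    cs,_=cv2.findContours(mask.astype(np.uint8),cv2.RETR_EXTERNAL,cv2.CHAIN_APPROX_NONE)
    return [c for c in cs if cv2.contourArea(c)>=amin]
def rect(c,cnt,z):
    P=ray(c,cnt.reshape(-1,2),z)[:,:2].astype(np.float32)
    return cv2.minAreaRect(P*1000)
def hsv(im): return cv2.cvtColor(im,cv2.COLOR_RGB2HSV)
E
python3 - <<'E'
from h import *
im=cv2.imread("pics/top0.png")
a=cv2.resize(im[110:230,140:280],None,fx=4,fy=4,interpolation=cv2.INTER_CUBIC)
b=cv2.resize(im[190:245,100:150],None,fx=4,fy=4,interpolation=cv2.INTER_CUBIC)
d=cv2.resize(im[175:225,335:385],None,fx=4,fy=4,interpolation=cv2.INTER_CUBIC)
M=np.zeros((480,770,3),np.uint8);M[:480,:560]=a;M[:220,565:765]=b;M[230:430,565:765]=d
cv2.imwrite("pics/crop1.png",M)
c=arm.camera_info("top");H=hsv(im[...,::-1].copy());h,s,v=cv2.split(H)
for nm,m,z in(("orange",(h>5)&(h<16)&(s>150)&(v>120),.027),("red",((h<5)|(h>174))&(s>150)&(v>60),.069),("blue",(h>100)&(h<125)&(s>120)&(v>40),.055)):
    for k in blobs(m,12):
        x,y,w,hh=cv2.boundingRect(k);print(nm,(x,y,w,hh),np.round(np.r_[rect(c,k,z)[0],rect(c,k,z)[1],rect(c,k,z)[2]],1))
E
```

```text
orange (443, 251, 6, 5) [ 357.7 -521.8   14.6   11.    88.7]
orange (440, 242, 7, 6) [ 381.1 -516.5   12.9   16.1   16.5]
orange (438, 234, 6, 6) [ 403.6 -512.    14.5   13.9   88.8]
orange (435, 225, 7, 6) [ 427.5 -507.3   13.9   15.5   16.7]
orange (220, 197, 9, 4) [522.8  92.4   7.8  23.1  10.3]
orange (354, 185, 17, 30) [ 512.7 -296.6   24.    83.5   68.3]
orange (216, 171, 13, 26) [566.9  99.1  72.8  25.6   8.9]
orange (451, 111, 8, 21) [ 738.2 -584.    19.3   60.9   88.3]
orange (451, 104, 6, 6) [ 782.4 -584.6   14.5   14.9   25.5]
red (116, 200, 11, 36) [472.7 363.5  95.5  25.7   5.5]
red (246, 183, 6, 18) [535.6  23.   13.5  46.5  88.9]
blue (168, 153, 93, 63) [565.5 114.  149.3 244.9   8.1]
```

View pics/crop1.png

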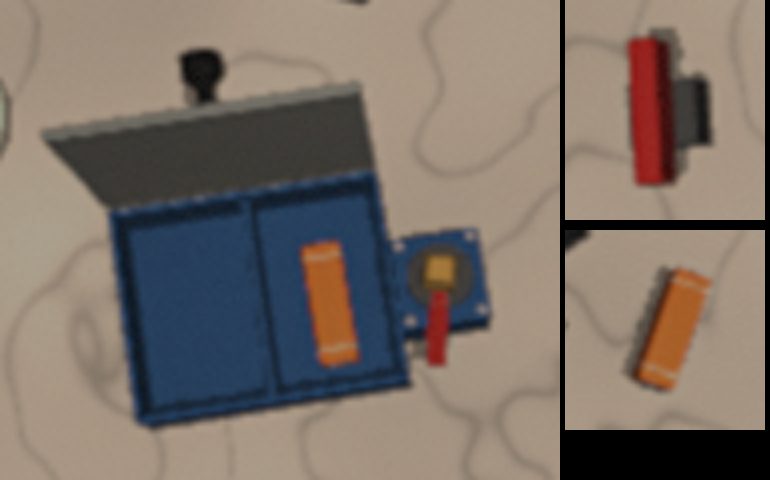

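The crop confirms the choices: an orange tube at (361,200), and a standing key whose red bar is at about (121,217). The box's rim corners are at about (176,216), (242,206), (234,153) and (168,162), and the latch bar points toward the robot.

```bash
python3 - <<'E'
from h import *
c=arm.camera_info("top")
px=np.array([[176.2,216.2],[242.3,206.2],[233.7,153.2],[168,162.6]])
P=ray(c,px,.055)[:,:2]
L=np.array([[-.075,.095],[-.075,-.095],[.075,-.095],[.075,.095]])
A,_=cv2.estimateAffinePartial2D(L,P,method=cv2.LMEDS)
Lc=L-L.mean(0);Pc=P-P.mean(0)
th=np.arctan2((Lc[:,0]*Pc[:,1]-Lc[:,1]*Pc[:,0]).sum(),(Lc*Pc).sum());ctr=P.mean(0)
print(P,"center",ctr,"yaw",np.degrees(th),"side",np.linalg.norm(np.roll(P,-1,0)-P,axis=1))
R=np.array([[np.cos(th),-np.sin(th)],[np.sin(th),np.cos(th)]])
for n,l in dict(bay=(0,.046),fill=(0,-.046),sp=(-.01,-.126),hinge=(.075,0)).items(): print(n,ctr+R@l)
# brass top
im=cv2.imread("pics/top0.png");H=hsv(im[...,::-1].copy());h,s,v=cv2.split(H)
m=(h>14)&(h<26)&(s>120)&(v>90);m[:,:240]=0;m[:,262:]=0;m[:160]=0;m[200:]=0
for k in blobs(m,5):
    x=k.reshape(-1,2);print("brass",x.min(0),x.max(0),ray(c,x.mean(0),.095))
# scene view check: project box corners & spindle
cs=arm.camera_info("scene")
print(proj(cs,np.c_[P,[.055]*4]))
print(proj(cs,np.r_[ctr+R@(-.01,-.126),.0995]))
st=arm.state();w=arm.camera_info("wrist");
from scipy.spatial.transform import Rotation as Ro
Rt=Ro.from_euler("xyz",st["tcp_rot"]).as_matrix()
print("cam in tool",Rt.T@(-w["R"].T@w["t"]-st["eef_pos"]),"\n",w["R"]@Rt,w["fx"],arm.tcp_to_tips)
E
```

```text
Traceback (most recent call last):
cv2.error: OpenCV(4.12.0) /io/opencv/modules/calib3d/src/ptsetreg.cpp:1108: error: (-215:Assertion failed) count >= 0 && to.checkVector(2) == count in function 'estimateAffinePartial2D'
```

```bash
python3 - <<'E'
from h import *
np.set_printoptions(suppress=True,precision=4)
c=arm.camera_info("top")
px=np.array([[176.2,216.2],[242.3,206.2],[233.7,153.2],[168,162.6]])
P=ray(c,px,.055)[:,:2]
L=np.array([[-.075,.095],[-.075,-.095],[.075,-.095],[.075,.095]])
Lc=L-L.mean(0);Pc=P-P.mean(0)
th=np.arctan2((Lc[:,0]*Pc[:,1]-Lc[:,1]*Pc[:,0]).sum(),(Lc*Pc).sum());ctr=P.mean(0)
print(P,"center",ctr,"yaw",np.degrees(th),"side",np.linalg.norm(np.roll(P,-1,0)-P,axis=1))
R=np.array([[np.cos(th),-np.sin(th)],[np.sin(th),np.cos(th)]])
for n,l in dict(bay=(0,.046),fill=(0,-.046),sp=(-.01,-.126),hinge=(.075,0)).items(): print(n,ctr+R@l)
im=cv2.imread("pics/top0.png");H=hsv(im[...,::-1].copy());h,s,v=cv2.split(H)
m=(h>14)&(h<26)&(s>120)&(v>90);m[:,:240]=0;m[:,262:]=0;m[:160]=0;m[200:]=0
for k in blobs(m,5):
    x=k.reshape(-1,2);print("brass",x.min(0),x.max(0),ray(c,x.mean(0),.095))
cs=arm.camera_info("scene")
print(proj(cs,np.r_[ctr+R@(-.01,-.126),.0995]))
st=arm.state();w=arm.camera_info("wrist");
from scipy.spatial.transform import Rotation as Ro
Rt=Ro.from_euler("xyz",st["tcp_rot"]).as_matrix()
print("cam in tool",Rt.T@(-w["R"].T@w["t"]-st["eef_pos"]),"\n",w["R"]@Rt,w["fx"],arm.tcp_to_tips)
E
```

```text
[[0.4737 0.2205]
 [0.4973 0.0408]
 [0.6461 0.0624]
 [0.6227 0.2443]] center [0.5599 0.142 ] yaw 7.904933012752601 side [0.1812 0.1503 0.1835 0.1509]
bay [0.5536 0.1876]
fill [0.5663 0.0964]
sp [0.5674 0.0158]
hinge [0.6342 0.1523]
brass [246 174] [253 181] [[0.5692 0.0193 0.095 ]]
[[263.1047 198.3346]]
cam in tool [ 0.071  -0.0008 -0.1463] 
 [[-0.0005  1.      0.0006]
 [-0.9594 -0.0003 -0.2821]
 [-0.2821 -0.0008  0.9594]] 318.2351814597022 0.017
```

```bash
cat >> h.py <<'E'
from scipy.spatial.transform import Rotation as Ro
np.set_printoptions(suppress=True,precision=4)
def to(*wps):
    "wps: (x,y,z,yaw_deg) -> shift and rotvec in the present tool axes"
    s=arm.state();R0=Ro.from_euler("xyz",s["tcp_rot"])
    for x,y,z,w in wps:
        d=R0.inv().apply(np.array([x,y,z])-s["eef_pos"])
        r=(R0.inv()*Ro.from_euler("xyz",[np.pi,0,np.radians(w)])).as_rotvec()
        print(np.round(d,4).tolist(),np.round(r,3).tolist())
E
python3 -c "
from h import *
to((.40,.25,.26,161),(.45,-.1,.24,161),(.51,-.295,.18,161))"
```

```text
[-0.3242, -0.2316, -0.0336] [-0.002, -0.0, 0.077]
[-0.4608, -0.5577, -0.013] [-0.002, -0.0, 0.077]
[-0.568, -0.7311, 0.0474] [-0.002, -0.0, 0.077]
```

Emit:
arm_command:
  plan:
    - [[-0.324,-0.232,-0.034],[0,0,0.077]]
    - [[-0.324,-0.232,-0.034],[0,0,0.077]]
    - [[-0.324,-0.232,-0.034],[0,0,0.077]]
    - [[-0.324,-0.232,-0.034],[0,0,0.077]]
    - [[-0.324,-0.232,-0.034],[0,0,0.077]]
    - [[-0.324,-0.232,-0.034],[0,0,0.077]]
    - [[-0.324,-0.232,-0.034],[0,0,0.077]]
    - [[-0.461,-0.558,-0.013],[0,0,0.077]]
  claw: 1

```text
time_s: 0.9
eef_pos: [0.3813, 0.2383, 0.2557]
tcp_rot: [3.14, 0.003, 2.809]
force: [0.7, -0.3, 1.1]
gripper_width: 0.0852
grasp_force: 0.0
```

```bash
python3 -c "
from h import *
print(arm.state()['eef_pos'])
to((.45,-.1,.24,161),(.51,-.295,.18,161))"
```

```text
[0.3813 0.2383 0.2557]
[-0.1752, -0.2974, 0.0156] [0.002, 0.003, -0.001]
[-0.2954, -0.4623, 0.0756] [0.002, 0.003, -0.001]
```

Emit:
arm_command:
  plan:
    - [[-0.175,-0.297,0.016],[0,0,0]]
    - [[-0.175,-0.297,0.016],[0,0,0]]
    - [[-0.175,-0.297,0.016],[0,0,0]]
    - [[-0.175,-0.297,0.016],[0,0,0]]
    - [[-0.175,-0.297,0.016],[0,0,0]]
    - [[-0.175,-0.297,0.016],[0,0,0]]
    - [[-0.295,-0.462,0.076],[0,0,0]]
    - [[-0.295,-0.462,0.076],[0,0,0]]

```text
time_s: 1.7
eef_pos: [0.4651, -0.1495, 0.2164]
tcp_rot: [3.141, 0.001, 2.809]
force: [1.0, 0.8, -0.6]
gripper_width: 0.0857
grasp_force: 0.0
```

```bash
python3 -c "
from h import *
print(arm.state()['eef_pos'])
to((.51,-.295,.18,161))"
```

```text
[ 0.4651 -0.1495  0.2164]
[-0.0899, -0.1229, 0.0364] [0.0, 0.001, -0.001]
```

Emit:
arm_command:
  plan:
    - [[-0.09,-0.123,0.036],[0,0,0]]
    - [[-0.09,-0.123,0.036],[0,0,0]]
    - [[-0.09,-0.123,0.036],[0,0,0]]
    - [[-0.09,-0.123,0.036],[0,0,0]]
    - [[-0.09,-0.123,0.036],[0,0,0]]
    - [[-0.09,-0.123,0.036],[0,0,0]]

```text
time_s: 2.3
eef_pos: [0.5096, -0.2918, 0.1803]
tcp_rot: [3.141, -0.001, 2.81]
force: [-0.9, 0.3, 0.2]
gripper_width: 0.085
grasp_force: 0.0
```

```bash
python3 - <<'E'
from h import *
c=arm.camera_info("wrist");im=arm.snapshot("wrist");cv2.imwrite("pics/w1.png",im[...,::-1])
h,s,v=cv2.split(hsv(im));m=(h>5)&(h<18)&(s>140)&(v>80)
for k in blobs(m,300): print(cv2.boundingRect(k),rect(c,k,.027))
E
```

```text
(158, 324, 61, 28) ((664.6815185546875, -428.5141906738281), (65.85852813720703, 23.349584579467773), 89.43749237060547)
(275, 306, 93, 52) ((719.2122802734375, -281.8186340332031), (57.920318603515625, 103.40505981445312), 4.09810209274292)
(237, 149, 30, 65) ((515.240966796875, -300.369873046875), (26.52729606628418, 64.15584564208984), 67.28288269042969)
```

View pics/w1.png

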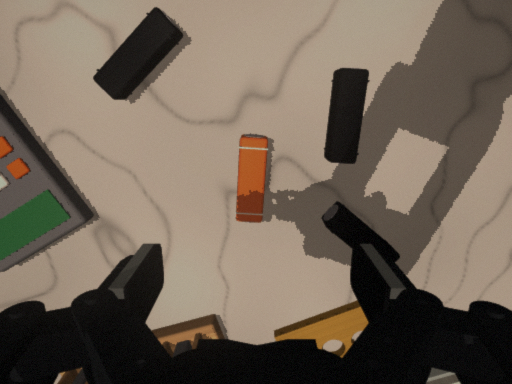

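The wrist view shows the orange tube between the jaws at about (252,178), rows 134–222. The black look-alikes at (140,55), (347,115) and (362,232) stay clear.

```bash
python3 - <<'E'
from h import *
c=arm.camera_info("wrist");im=cv2.imread("pics/w1.png")[...,::-1].copy()
h,s,v=cv2.split(hsv(im));m=((h>5)&(h<18)&(s>140)&(v>60)).astype(np.uint8);m[:,:225]=0;m[:,280:]=0;m[:125]=0;m[230:]=0
m=cv2.morphologyEx(m,cv2.MORPH_CLOSE,np.ones((7,7)))
for k in blobs(m,300):
    print(cv2.boundingRect(k),rect(c,k,.027)); 
to((.515,-.299,.10,160),(.515,-.299,.016,160))
E
```

```text
(236, 135, 32, 87) ((514.165283203125, -299.5264587402344), (26.574066162109375, 85.65706634521484), 67.13646697998047)
[-0.0073, -0.0055, 0.0808] [0.001, -0.0, 0.018]
[-0.0074, -0.0055, 0.1648] [0.001, -0.0, 0.018]
```

```bash
python3 - <<'E'
from h import *
to((.514,-.2995,.08,157.1),(.514,-.2995,.021,157.1))
E
```

```text
[-0.0066, -0.0063, 0.1008] [0.001, -0.0, 0.069]
[-0.0066, -0.0063, 0.1598] [0.001, -0.0, 0.069]
```

Emit:
arm_command:
  plan:
    - [[-0.0066,-0.0063,0.05],[0,0,0.069]]
    - [[-0.0066,-0.0063,0.1],[0,0,0.069]]
    - [[-0.0066,-0.0063,0.125],[0,0,0.069]]
    - [[-0.0066,-0.0063,0.145],[0,0,0.069]]
    - [[-0.0066,-0.0063,0.155],[0,0,0.069]]
    - [[-0.0066,-0.0063,0.16],[0,0,0.069]]
    - [[-0.0066,-0.0063,0.16],[0,0,0.069]]
  claw: 0.62

```text
time_s: 3.05
eef_pos: [0.5147, -0.3006, 0.0213]
tcp_rot: [-3.141, 0.001, 2.742]
force: [-0.1, 0.0, -0.6]
gripper_width: 0.0531
grasp_force: 0.0
```

Emit:
arm_command:
  plan:
    - [[0,0,0],[0,0,0]]
    - [[0,0,0],[0,0,0]]
    - [[0,0,0],[0,0,0]]
    - [[0,0,0],[0,0,0]]
    - [[0,0,0],[0,0,0]]
    - [[0,0,0],[0,0,0]]
  claw: 0
  newtons: 45

```text
time_s: 3.65
eef_pos: [0.5159, -0.3022, 0.0229]
tcp_rot: [-3.141, 0.004, 2.741]
force: [-0.1, -0.3, 7.1]
gripper_width: -0.0
grasp_force: 3.3
```

```bash
python3 - <<'E'
from h import *
s=arm.state();print(s)
to((.51,-.295,.2,157.1),(.46,-.1,.22,170),(.50,.12,.22,187.9),(.545,.188,.20,187.9))
E
```

```text
{'time_s': 3.65, 'q': array([-0.6747,  0.4885,  1.6324,  0.0003,  1.0164, -1.8447]), 'joint_velocities': array([-0.0017,  0.0012, -0.    ,  0.0013,  0.0005, -0.0002]), 'tau': array([ -0.4454, -40.2302, -20.9241,  -0.1882,  -0.1327,   0.0018]), 'eef_pos': array([ 0.5159, -0.3022,  0.0229]), 'tcp_rot': array([-3.1406,  0.0042,  2.7407]), 'force': array([-0.0635, -0.2705,  7.1307]), 'ft_torque': array([ 0.1519, -0.0243, -0.0047]), 'grasp_force': 3.267628209432587, 'gripper_width': -4.7097423295224786e-05}
[0.0075, 0.0042, -0.1771] [-0.001, 0.004, -0.001]
[0.1295, 0.1642, -0.1978] [-0.001, 0.004, -0.226]
[0.1786, 0.3823, -0.1982] [-0.002, 0.004, -0.539]
[0.1638, 0.4625, -0.1782] [-0.002, 0.004, -0.539]
```

The jaws shut fully, so the tube isn't between the pads. I'll look before doing anything else.

```bash
python3 - <<'E'
from h import *
im=arm.snapshot("wrist")[...,::-1];sc=arm.snapshot("scene")[...,::-1]
cv2.imwrite("pics/w2s.png",np.hstack([cv2.resize(im,(400,300)),cv2.resize(sc[180:270,100:220],(400,300),interpolation=cv2.INTER_CUBIC)]))
E
```

```text
(no output)
```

View pics/w2s.png

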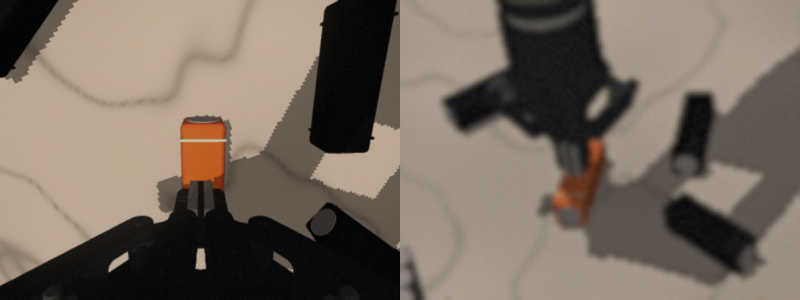

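The fingers sit shut at the tube. I'll open them, raise the arm and measure again.

Emit:
arm_command:
  plan:
    - [[0,0,0],[0,0,0]]
    - [[0,0,0],[0,0,0]]
    - [[0,0,0],[0,0,0]]
    - [[0,0,0],[0,0,0]]
  claw: 0.62

```text
time_s: 4.15
eef_pos: [0.5138, -0.3007, 0.0203]
tcp_rot: [3.141, -0.001, 2.741]
force: [0.4, -0.1, -0.3]
gripper_width: 0.053
grasp_force: 0.0
```

Emit:
arm_command:
  plan:
    - [[0,0,-0.03],[0,0,0]]
    - [[0,0,-0.08],[0,0,0]]
    - [[0,0,-0.11],[0,0,0]]
    - [[0,0,-0.11],[0,0,0]]

```text
time_s: 4.55
eef_pos: [0.5175, -0.3034, 0.1364]
tcp_rot: [-3.139, 0.011, 2.741]
force: [-0.3, -0.9, 0.8]
gripper_width: 0.053
grasp_force: 0.0
```

```bash
python3 - <<'E'
from h import *
s=arm.state();print(s["eef_pos"],s["tcp_rot"],s["gripper_width"])
c=arm.camera_info("wrist");im=arm.snapshot("wrist");cv2.imwrite("pics/w3.png",im[...,::-1])
h,s,v=cv2.split(hsv(im));m=((h>5)&(h<18)&(s>140)&(v>60)).astype(np.uint8)
m=cv2.morphologyEx(m,cv2.MORPH_CLOSE,np.ones((7,7)))
for k in blobs(m,800): print(cv2.boundingRect(k),rect(c,k,.027))
E
```

```text
[ 0.5175 -0.3034  0.1364] [-3.1388  0.0107  2.741 ] 0.053031252901906384
(374, 346, 39, 38) ((744.6200561523438, -251.1743927001953), (39.40494918823242, 49.479774475097656), 71.20907592773438)
(243, 127, 33, 100) ((513.732177734375, -300.6011657714844), (26.098020553588867, 84.81848907470703), 67.53569793701172)
```

View pics/w3.png

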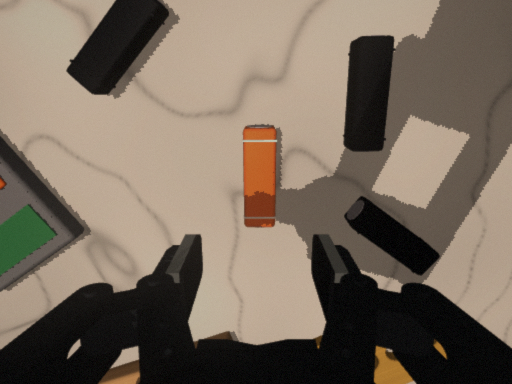

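The tube is undisturbed at (260,177). The tips met its top (7 N) at TCP z of 23 mm, so they actually reach about 4 mm *behind* the reported TCP, not 17 mm ahead. The finger spacing in the image (111 px for 53 mm, depth 0.152 m) says the same. I'll go deeper, watching the force.

```bash
python3 - <<'E'
from h import *
to((.5138,-.3003,.004,157.4))
E
```

```text
[0.0033, 0.0011, 0.1294] [-0.001, 0.005, -0.006]
```

Emit:
arm_command:
  plan:
    - [[0.003,0.001,0.05],[0,0.005,-0.006]]
    - [[0.003,0.001,0.09],[0,0.005,-0.006]]
    - [[0.003,0.001,0.11],[0,0.005,-0.006]]
    - [[0.003,0.001,0.12],[0,0.005,-0.006]]
    - [[0.003,0.001,0.127],[0,0.005,-0.006]]
    - [[0.003,0.001,0.127],[0,0.005,-0.006]]

```text
time_s: 5.2
eef_pos: [0.5114, -0.2985, 0.0027]
tcp_rot: [3.141, -0.007, 2.747]
force: [-0.2, -0.7, 0.5]
gripper_width: 0.0529
grasp_force: 0.0
```

```bash
python3 - <<'E'
from h import *
s=arm.state();print(s["eef_pos"],s["tcp_rot"],s["force"])
to((.5138,-.3003,.001,157.4))
E
```

```text
[ 0.5114 -0.2985  0.0027] [ 3.1411 -0.0066  2.7468] [-0.2231 -0.7321  0.4529]
[-0.0029, -0.0007, 0.0017] [0.0, -0.007, -0.0]
```

Emit:
arm_command:
  plan:
    - [[-0.003,-0.001,0.002],[0,-0.007,0]]
    - [[-0.003,-0.001,0.002],[0,-0.007,0]]
    - [[-0.003,-0.001,0.002],[0,-0.007,0]]
    - [[-0.003,-0.001,0.002],[0,-0.007,0]]
    - [[-0.003,-0.001,0.002],[0,-0.007,0]]
    - [[-0.003,-0.001,0.002],[0,-0.007,0]]
  claw: 0
  newtons: 50

```text
time_s: 5.8
eef_pos: [0.5154, -0.302, 0.0031]
tcp_rot: [-3.141, 0.005, 2.747]
force: [-0.3, 0.2, 5.6]
gripper_width: 0.0256
grasp_force: 52.2
```

```bash
python3 - <<'E'
from h import *
s=arm.state();print(s["eef_pos"],s["tcp_rot"],s["force"])
to((.51,-.295,.2,157.4),(.42,-.02,.22,177),(.43,.10,.22,187.9),(.5336,.185,.18,187.9))
E
```

```text
[ 0.5154 -0.302   0.0031] [-3.1407  0.0052  2.7468] [-0.2711  0.2072  5.5596]
[0.0067, 0.0042, -0.1969] [-0.001, 0.005, -0.0]
[0.1954, 0.2234, -0.2181] [-0.002, 0.005, -0.342]
[0.2324, 0.338, -0.2184] [-0.002, 0.005, -0.533]
[0.1696, 0.4563, -0.1781] [-0.002, 0.005, -0.533]
```

Emit:
arm_command:
  plan:
    - [[0,0,-0.03],[0,0,0]]
    - [[0.003,0.002,-0.07],[0,0.003,0]]
    - [[0.005,0.003,-0.12],[0,0.005,0]]
    - [[0.02,0.03,-0.16],[0,0.005,-0.05]]
    - [[0.05,0.06,-0.19],[0,0.005,-0.1]]
    - [[0.08,0.1,-0.215],[0,0.005,-0.17]]
    - [[0.11,0.135,-0.218],[0,0.005,-0.23]]
    - [[0.14,0.17,-0.218],[0,0.005,-0.28]]

```text
time_s: 6.6
eef_pos: [0.4494, -0.0887, 0.2202]
tcp_rot: [3.142, -0.001, 3.028]
force: [0.4, 1.3, -2.5]
gripper_width: 0.0258
grasp_force: 51.3
```

```bash
python3 - <<'E'
from h import *
s=arm.state();print(s["eef_pos"],s["tcp_rot"],s["gripper_width"])
to((.42,-.02,.22,177),(.43,.10,.22,187.9),(.49,.17,.22,187.9))
E
```

```text
[ 0.4494 -0.0887  0.2202] [ 3.1416 -0.0013  3.028 ] 0.025806026256771655
[0.037, 0.0649, 0.0002] [0.0, -0.001, -0.061]
[0.0407, 0.1853, 0.0002] [0.0, -0.001, -0.251]
[-0.011, 0.2616, 0.0002] [0.0, -0.001, -0.251]
```

Emit:
arm_command:
  plan:
    - [[0.035,0.045,0],[0,0,-0.08]]
    - [[0.037,0.085,0],[0,0,-0.16]]
    - [[0.03,0.13,0],[0,0,-0.25]]
    - [[0.01,0.17,0],[0,0,-0.25]]
    - [[-0.006,0.21,0],[0,0,-0.25]]
    - [[-0.008,0.222,0],[0,0,-0.25]]
    - [[-0.008,0.222,0],[0,0,-0.25]]
    - [[-0.008,0.222,0],[0,0,-0.25]]

```text
time_s: 7.4
eef_pos: [0.4821, 0.1289, 0.2183]
tcp_rot: [3.141, -0.006, -3.006]
force: [-0.3, 0.9, -1.9]
gripper_width: 0.0259
grasp_force: 51.3
```

```bash
python3 - <<'E'
from h import *
s=arm.state();print(s["eef_pos"],s["tcp_rot"],s["gripper_width"])
c=arm.camera_info("wrist");im=arm.snapshot("wrist");cv2.imwrite("pics/w4.png",im[...,::-1]);np.save("w4.npy",c,allow_pickle=True)
E
```

```text
[0.4821 0.1289 0.2183] [ 3.1414 -0.0058 -3.006 ] 0.025948890703163186
```

View pics/w4.png

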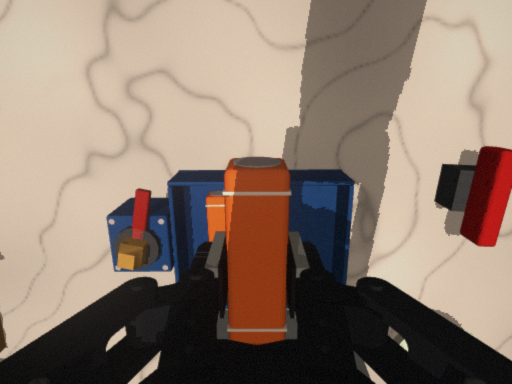

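The view shows the tube held; the box's near edge with rim corners at about (170,184) and (353,184); the spindle top at (130,262) with its latch bar toward the robot; and the key at (480,195), cut off at the right edge.

```bash
python3 - <<'E'
from h import *
c=np.load("w4.npy",allow_pickle=True).item()
im=cv2.imread("pics/w4.png")[...,::-1].copy();h,s,v=cv2.split(hsv(im))
# near rim edges: print blue-channel profile in col 200 and 340, and row profile
for col in(190,330): print(col,[tuple(int(q) for q in im[r,col]) for r in range(167,192,2)])
for row in(230,260): print(row,[tuple(int(q) for q in im[row,x]) for x in range(168,186,2)],[tuple(int(q) for q in im[row,x]) for x in range(338,358,2)])
m=(h>12)&(h<26)&(s>120)&(v>150);m[:,:100]=0;m[:,160:]=0;m[:235]=0;m[280:]=0
for k in blobs(m,20): print("brass",cv2.boundingRect(k),rect(c,k,.0995))
m=((h<5)|(h>174))&(s>150)&(v>60);m[:,160:]=0
for k in blobs(m,20): print("latch",cv2.boundingRect(k),rect(c,k,.0735))
for z in(0,.055): print(z,ray(c,[[168,171],[352,171],[170,184],[353,184]],z))
E
```

```text
190 [(214, 192, 171), (196, 176, 158), (46, 56, 79), (40, 45, 58), (42, 46, 60), (40, 45, 58), (39, 42, 57), (44, 53, 75), (55, 80, 126), (48, 66, 98), (50, 70, 108), (48, 68, 107), (48, 69, 107)]
330 [(124, 112, 98), (66, 67, 67), (21, 29, 41), (21, 25, 41), (21, 27, 40), (23, 30, 44), (21, 28, 41), (20, 35, 56), (34, 62, 102), (31, 52, 87), (35, 65, 109), (35, 65, 108), (36, 65, 107)]
230 [(27, 32, 52), (23, 30, 48), (38, 65, 107), (36, 56, 89), (24, 26, 38), (21, 23, 35), (22, 23, 36), (20, 24, 34), (21, 22, 33)] [(10, 21, 31), (14, 22, 34), (8, 19, 31), (11, 18, 30), (15, 28, 48), (19, 36, 57), (99, 95, 99), (125, 110, 96), (124, 109, 96), (120, 107, 95)]
260 [(38, 65, 108), (27, 43, 69), (20, 25, 37), (27, 52, 85), (30, 55, 93), (22, 28, 46), (16, 23, 32), (19, 22, 36), (15, 21, 35)] [(11, 19, 32), (14, 24, 35), (10, 18, 31), (13, 28, 47), (17, 34, 57), (113, 101, 90), (127, 112, 97), (132, 117, 103), (127, 113, 99), (130, 116, 101)]
brass (117, 253, 17, 17) ((571.89599609375, 17.086843490600586), (14.686531066894531, 15.059378623962402), 86.27249908447266)
latch (132, 189, 18, 50) ((535.1141357421875, 20.4337158203125), (14.300064086914062, 51.53834533691406), 86.33985900878906)
0 [[0.5069 0.0262 0.    ]
 [0.4779 0.24   0.    ]
 [0.5224 0.0294 0.    ]
 [0.4931 0.2446 0.    ]]
0.055 [[0.4927 0.0401 0.055 ]
 [0.468  0.2217 0.055 ]
 [0.5058 0.0428 0.055 ]
 [0.481  0.2256 0.055 ]]
```

```bash
python3 - <<'E'
from h import *
c=arm.camera_info("top")
e=ray(c,[[151.2,143.7],[230,132.5]],.055+.150); print("lid edge",e,np.linalg.norm(e[0]-e[1]))
s=arm.state();print(s["eef_pos"],s["tcp_rot"])
to((.541,.1865,.15,187.9),(.541,.1865,.08,187.9),(.541,.1865,.010,187.9))
E
```

```text
lid edge [[0.634  0.2481 0.205 ]
 [0.658  0.0628 0.205 ]] 0.18683627897594363
[0.4823 0.1285 0.2185] [ 3.1414 -0.0052 -3.0071]
[-0.0663, 0.0496, 0.0682] [0.0, -0.005, -0.003]
[-0.0667, 0.0496, 0.1382] [0.0, -0.005, -0.003]
[-0.067, 0.0496, 0.2082] [0.0, -0.005, -0.003]
```

Emit:
arm_command:
  plan:
    - [[-0.04,0.025,0.01],[0,-0.005,-0.003]]
    - [[-0.066,0.05,0.03],[0,-0.005,-0.003]]
    - [[-0.066,0.05,0.06],[0,-0.005,-0.003]]
    - [[-0.066,0.05,0.1],[0,-0.005,-0.003]]
    - [[-0.067,0.05,0.14],[0,-0.005,-0.003]]
    - [[-0.067,0.05,0.17],[0,-0.005,-0.003]]
    - [[-0.067,0.05,0.185],[0,-0.005,-0.003]]
    - [[-0.067,0.05,0.185],[0,-0.005,-0.003]]

```text
time_s: 8.25
eef_pos: [0.5401, 0.1865, 0.0318]
tcp_rot: [3.141, -0.004, -3.005]
force: [0.1, 0.2, -2.0]
gripper_width: 0.0258
grasp_force: 51.2
```

```bash
python3 - <<'E'
from h import *
s=arm.state();print(s["eef_pos"],s["tcp_rot"],s["force"])
c=arm.camera_info("wrist");im=arm.snapshot("wrist");cv2.imwrite("pics/w5.png",im[...,::-1])
to((.541,.1865,.0085,187.9))
E
```

```text
[0.5401 0.1865 0.0318] [ 3.1411 -0.0039 -3.0052] [ 0.1054  0.1804 -2.028 ]
[0.0012, -0.0005, 0.0254] [0.001, 0.001, -0.001]
```

View pics/w5.png

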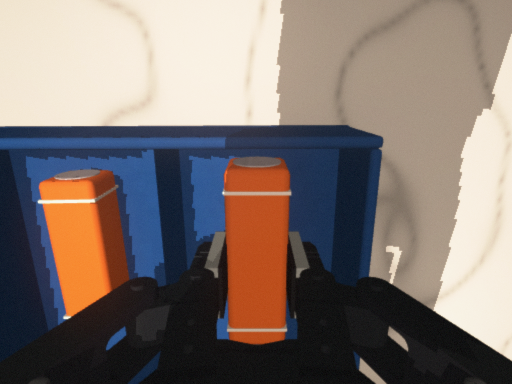

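The tube is hanging inside the empty compartment: divider at columns 155–185, right wall at about 370, near rim above row 148. Nothing is in the way, so I'll lower it.

Emit:
arm_command:
  plan:
    - [[0.001,0,0.008],[0,0.001,0]]
    - [[0.001,0,0.014],[0,0.001,0]]
    - [[0.001,0,0.019],[0,0.001,0]]
    - [[0.001,0,0.022],[0,0.001,0]]
    - [[0.001,0,0.024],[0,0.001,0]]
    - [[0.001,0,0.024],[0,0.001,0]]

```text
time_s: 8.9
eef_pos: [0.5413, 0.1881, 0.0099]
tcp_rot: [3.141, 0.001, -3.003]
force: [0.2, -0.5, -3.3]
gripper_width: 0.0257
grasp_force: 51.3
```

Emit:
arm_command:
  plan:
    - [[0,0,0.001],[0,0,0]]
    - [[0,0,0.002],[0,0,0]]
    - [[0,0,0.002],[0,0,0]]

```text
time_s: 9.2
eef_pos: [0.5417, 0.1881, 0.0083]
tcp_rot: [3.141, 0.002, -3.003]
force: [-0.6, 0.4, -1.8]
gripper_width: 0.0259
grasp_force: 51.4
```

Emit:
arm_command:
  plan:
    - [[0,0,0.001],[0,0,0]]
    - [[0,0,0.0015],[0,0,0]]
    - [[0,0,0.0015],[0,0,0]]

```text
time_s: 9.5
eef_pos: [0.5417, 0.1882, 0.0081]
tcp_rot: [3.141, 0.001, -3.003]
force: [-4.2, -1.8, 6.9]
gripper_width: 0.0258
grasp_force: 52.5
```

Emit:
arm_command:
  plan:
    - [[0,0,0],[0,0,0]]
    - [[0,0,0],[0,0,0]]
    - [[0,0,0],[0,0,0]]
    - [[0,0,-0.01],[0,0,0]]
    - [[0,0,-0.03],[0,0,0]]
    - [[0,0,-0.06],[0,0,0]]
    - [[0,0,-0.1],[0,0,0]]
    - [[0,0,-0.1],[0,0,0]]
  claw: 0.45

```text
time_s: 10.3
eef_pos: [0.5467, 0.189, 0.114]
tcp_rot: [3.14, 0.015, -3.003]
force: [1.2, 0.2, 0.6]
gripper_width: 0.0381
grasp_force: 0.0
```

```bash
python3 - <<'E'
from h import *
s=arm.state();print(s["eef_pos"],s["gripper_width"])
c=arm.camera_info("wrist");im=arm.snapshot("wrist");cv2.imwrite("pics/w6.png",im[...,::-1])
h,s,v=cv2.split(hsv(im));m=((h>5)&(h<18)&(s>140)&(v>60)).astype(np.uint8)
m=cv2.morphologyEx(m,cv2.MORPH_CLOSE,np.ones((7,7)))
for k in blobs(m,400): print(cv2.boundingRect(k),rect(c,k,.032))
E
```

```text
[0.5467 0.189  0.114 ] 0.038140739456333096
(109, 137, 56, 111) ((559.6502685546875, 100.10968017578125), (86.49384307861328, 33.06104278564453), 8.924321174621582)
(238, 126, 37, 112) ((539.2216186523438, 186.74569702148438), (85.65867614746094, 26.10558319091797), 8.001227378845215)
```

The tube lies at (0.539, 0.187) with yaw 8.0°, aligned in the bay. Next is the lid. I'll shut the jaws, go over and behind it, and push its outer face along the arc, off to the knob's side.

```bash
cat >> h.py <<'E'
th=np.radians(7.9);U_=np.array([np.cos(th),np.sin(th)]);V_=np.array([-np.sin(th),np.cos(th)]);HG=np.array([.6368,.1533])
def box(u,y,z,w=187.9): return (*(HG+u*U_+y*V_),z,w)
def lid(a,r=.12,y=.055,dz=0):
    a=np.radians(a);return box(.011-r*np.cos(a)+.008*np.sin(a),y,.0555+r*np.sin(a)+.008*np.cos(a)-.004+dz)
E
python3 - <<'E'
from h import *
to(box(-.09,.05,.25),box(-.03,.055,.27),box(.065,.055,.27),box(.065,.055,.165))
E
```

```text
[0.0023, 0.0025, -0.1388] [0.001, 0.01, 0.0]
[-0.0579, 0.0075, -0.1581] [0.001, 0.01, 0.0]
[-0.1529, 0.0075, -0.1572] [0.001, 0.01, 0.0]
[-0.1518, 0.0073, -0.0522] [0.001, 0.01, 0.0]
```

Emit:
arm_command:
  plan:
    - [[0.002,0.002,-0.05],[0,0.01,0]]
    - [[0.002,0.002,-0.1],[0,0.01,0]]
    - [[0,0.004,-0.145],[0,0.01,0]]
    - [[-0.03,0.007,-0.16],[0,0.01,0]]
    - [[-0.07,0.007,-0.16],[0,0.01,0]]
    - [[-0.12,0.007,-0.158],[0,0.01,0]]
    - [[-0.153,0.007,-0.157],[0,0.01,0]]
    - [[-0.153,0.007,-0.157],[0,0.01,0]]
  claw: 0

```text
time_s: 11.15
eef_pos: [0.6939, 0.2153, 0.259]
tcp_rot: [3.141, -0.013, -3.005]
force: [-0.6, -0.1, -0.7]
gripper_width: -0.0
grasp_force: 0.0
```

```bash
python3 - <<'E'
from h import *
s=arm.state();print(s["eef_pos"],s["gripper_width"])
to(box(.065,.055,.19),box(.065,.055,.165),*[lid(a) for a in(95,90,85)])
c=arm.camera_info("top");im=arm.snapshot("top");cv2.imwrite("pics/t2.png",im[...,::-1])
E
```

```text
[0.6939 0.2153 0.259 ] -2.0923346760266666e-05
[-0.0008, 0.0014, 0.069] [0.0, -0.013, -0.001]
[-0.0012, 0.0014, 0.094] [0.0, -0.013, -0.001]
[0.0345, 0.0014, 0.0891] [0.0, -0.013, -0.001]
[0.0449, 0.0014, 0.0881] [0.0, -0.013, -0.001]
[0.0554, 0.0014, 0.088] [0.0, -0.013, -0.001]
```

Emit:
arm_command:
  plan:
    - [[-0.001,0.001,0.04],[0,-0.013,0]]
    - [[-0.001,0.001,0.075],[0,-0.013,0]]
    - [[-0.001,0.001,0.094],[0,-0.013,0]]
    - [[-0.001,0.001,0.094],[0,-0.013,0]]
    - [[0.015,0.001,0.092],[0,-0.013,0]]
    - [[0.03,0.001,0.089],[0,-0.013,0]]

```text
time_s: 11.8
eef_pos: [0.6607, 0.2127, 0.1768]
tcp_rot: [3.141, 0.006, -3.003]
force: [-0.3, 1.0, 0.4]
gripper_width: 0.0001
grasp_force: 0.0
```

```bash
python3 - <<'E'
from h import *
s=arm.state();print(s["eef_pos"],s["force"])
to(*[lid(a) for a in(95,90,85,80,75,70,65,60)])
E
```

```text
[0.6607 0.2127 0.1768] [-0.262   1.0055  0.3796]
[0.0024, -0.0006, 0.0064] [0.001, 0.006, 0.0]
[0.0129, -0.0006, 0.0052] [0.001, 0.006, 0.0]
[0.0234, -0.0006, 0.0049] [0.001, 0.006, 0.0]
[0.0338, -0.0006, 0.0055] [0.001, 0.006, 0.0]
[0.0442, -0.0006, 0.0071] [0.001, 0.006, 0.0]
[0.0544, -0.0006, 0.0095] [0.001, 0.006, 0.0]
[0.0644, -0.0006, 0.0128] [0.001, 0.006, 0.0]
[0.074, -0.0006, 0.017] [0.001, 0.006, 0.0]
```

Emit:
arm_command:
  plan:
    - [[0.008,0,0.006],[0,0.006,0]]
    - [[0.016,0,0.005],[0,0.006,0]]
    - [[0.024,0,0.005],[0,0.006,0]]
    - [[0.034,0,0.006],[0,0.006,0]]
    - [[0.044,0,0.007],[0,0.006,0]]
    - [[0.054,0,0.01],[0,0.006,0]]
    - [[0.064,0,0.013],[0,0.006,0]]
    - [[0.074,0,0.017],[0,0.006,0]]

```text
time_s: 12.6
eef_pos: [0.5869, 0.2023, 0.1572]
tcp_rot: [3.141, -0.002, -3.003]
force: [2.0, 0.5, -0.4]
gripper_width: -0.0
grasp_force: 0.9
```

```bash
python3 - <<'E'
from h import *
s=arm.state();print(s["eef_pos"],s["force"])
to(*[lid(a) for a in(57,52,47,42,37,33,29,25)])
E
```

```text
[0.5869 0.2023 0.1572] [ 2.0245  0.4557 -0.3598]
[0.005, -0.0003, 0.0007] [0.001, -0.002, 0.0]
[0.0139, -0.0004, 0.0063] [0.001, -0.002, 0.0]
[0.0223, -0.0004, 0.0126] [0.001, -0.002, 0.0]
[0.0301, -0.0004, 0.0196] [0.001, -0.002, 0.0]
[0.0373, -0.0004, 0.0272] [0.001, -0.002, 0.0]
[0.0425, -0.0004, 0.0338] [0.001, -0.002, 0.0]
[0.0473, -0.0004, 0.0407] [0.001, -0.002, 0.0]
[0.0516, -0.0004, 0.0479] [0.001, -0.002, 0.0]
```

Contact is about 2 N in +x, so the lid is following.

Emit:
arm_command:
  plan:
    - [[0.006,0,0.001],[0,0,0]]
    - [[0.014,0,0.006],[0,0,0]]
    - [[0.022,0,0.012],[0,0,0]]
    - [[0.03,0,0.019],[0,0,0]]
    - [[0.037,0,0.027],[0,0,0]]
    - [[0.042,0,0.034],[0,0,0]]
    - [[0.047,0,0.041],[0,0,0]]
    - [[0.051,0,0.048],[0,0,0]]

```text
time_s: 13.4
eef_pos: [0.5366, 0.1954, 0.1091]
tcp_rot: [3.141, -0.003, -3.003]
force: [-0.5, -0.2, 1.3]
gripper_width: 0.0002
grasp_force: 0.6
```

```bash
python3 - <<'E'
from h import *
s=arm.state();print(s["eef_pos"],s["force"])
to(*[lid(a) for a in(22,19,16,13,10,8,6,4,2,0)])
E
```

```text
[0.5366 0.1954 0.1091] [-0.5123 -0.1805  1.2886]
[0.0038, -0.0005, 0.0053] [0.001, -0.003, 0.0]
[0.0064, -0.0005, 0.011] [0.001, -0.003, 0.0]
[0.0087, -0.0005, 0.0169] [0.001, -0.003, 0.0]
[0.0107, -0.0005, 0.0229] [0.001, -0.003, 0.0]
[0.0123, -0.0005, 0.0289] [0.001, -0.003, 0.0]
[0.0132, -0.0005, 0.033] [0.001, -0.003, 0.0]
[0.014, -0.0005, 0.0372] [0.001, -0.003, 0.0]
[0.0146, -0.0005, 0.0413] [0.001, -0.003, 0.0]
[0.0151, -0.0006, 0.0455] [0.001, -0.003, 0.0]
[0.0155, -0.0006, 0.0497] [0.001, -0.003, 0.0]
```

Emit:
arm_command:
  plan:
    - [[0.004,0,0.005],[0,0,0]]
    - [[0.006,0,0.01],[0,0,0]]
    - [[0.008,0,0.015],[0,0,0]]
    - [[0.01,0,0.02],[0,0,0]]
    - [[0.011,0,0.025],[0,0,0]]
    - [[0.012,0,0.029],[0,0,0]]
    - [[0.013,0,0.033],[0,0,0]]
    - [[0.014,0,0.037],[0,0,0]]

```text
time_s: 14.2
eef_pos: [0.5235, 0.1936, 0.0726]
tcp_rot: [3.141, -0.002, -3.003]
force: [0.6, -0.3, 1.1]
gripper_width: -0.0
grasp_force: 0.4
```

Emit:
arm_command:
  plan:
    - [[0,0,0.002],[0,0,0]]
    - [[0.001,0,0.004],[0,0,0]]
    - [[0.001,0,0.006],[0,0,0]]
    - [[0.001,0,0.008],[0,0,0]]
    - [[0.001,0,0.009],[0,0,0]]
    - [[0.001,0,0.01],[0,0,0]]

```text
time_s: 14.8
eef_pos: [0.5223, 0.1934, 0.0628]
tcp_rot: [3.141, -0.002, -3.003]
force: [-0.1, -0.5, 0.9]
gripper_width: -0.0003
grasp_force: 0.4
```

Emit:
arm_command:
  plan:
    - [[0,0,0.001],[0,0,0]]
    - [[0,0,0.002],[0,0,0]]
    - [[0,0,0.003],[0,0,0]]
    - [[0,0,0.004],[0,0,0]]

```text
time_s: 15.2
eef_pos: [0.5224, 0.1935, 0.0593]
tcp_rot: [3.141, -0.002, -3.003]
force: [-3.0, -1.2, 8.3]
gripper_width: -0.0003
grasp_force: 4.2
```

Emit:
arm_command:
  plan:
    - [[0,0,0.0005],[0,0,0]]
    - [[0,0,0.001],[0,0,0]]
    - [[0,0,0.001],[0,0,0]]

```text
time_s: 15.5
eef_pos: [0.5224, 0.1935, 0.0593]
tcp_rot: [3.141, -0.002, -3.003]
force: [-4.7, -0.2, 7.9]
gripper_width: 0.0002
grasp_force: 4.5
```

The lid is shut: it stops hard at z 59.3 mm. Next I'll move over to look at the key.

```bash
python3 - <<'E'
from h import *
to((.515,.21,.15,187.9),(.475,.355,.2,186))
E
```

```text
[0.0053, 0.0175, -0.0907] [0.001, -0.002, 0.0]
[0.025, 0.1666, -0.1405] [0.001, -0.002, 0.034]
```

Emit:
arm_command:
  plan:
    - [[0,0,-0.04],[0,0,0]]
    - [[0.003,0.01,-0.08],[0,0,0]]
    - [[0.006,0.04,-0.11],[0,0,0.01]]
    - [[0.014,0.085,-0.13],[0,0,0.034]]
    - [[0.02,0.13,-0.14],[0,0,0.034]]
    - [[0.025,0.166,-0.14],[0,0,0.034]]
    - [[0.025,0.166,-0.14],[0,0,0.034]]
    - [[0.025,0.166,-0.14],[0,0,0.034]]
  claw: 0.6

```text
time_s: 16.3
eef_pos: [0.4746, 0.3548, 0.1978]
tcp_rot: [3.141, -0.002, -3.035]
force: [-0.6, -0.4, -0.5]
gripper_width: 0.051
grasp_force: 0.0
```

```bash
python3 - <<'E'
from h import *
s=arm.state();print(s["eef_pos"],s["tcp_rot"])
c=arm.camera_info("wrist");im=arm.snapshot("wrist");cv2.imwrite("pics/w7.png",im[...,::-1])
h,s,v=cv2.split(hsv(im));m=((h<6)|(h>174))&(s>150)&(v>60)
for k in blobs(m,200): print(cv2.boundingRect(k),rect(c,k,.069)); print(cv2.approxPolyDP(k,4,True).reshape(-1,2).tolist())
# bright top face only
vals=v[m];print(np.percentile(vals,[5,25,50,75,95]))
E
```

```text
[0.4746 0.3548 0.1978] [ 3.1415 -0.0019 -3.0353]
(260, 124, 24, 109) ((473.52618408203125, 366.407958984375), (99.3987808227539, 19.185409545898438), 5.057486057281494)
[[270, 124], [262, 128], [260, 230], [276, 232], [283, 129]]
[ 72.  87.  91.  93. 165.]
```

View pics/w7.png

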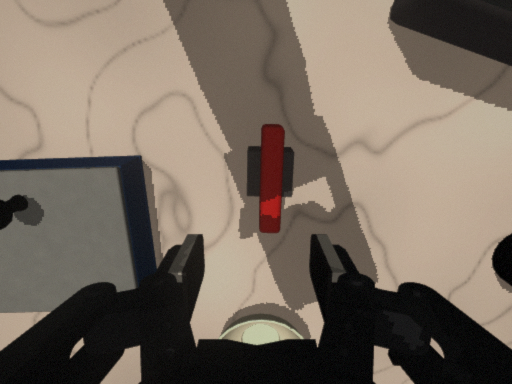

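The view shows the key's red bar at (271,178), upright with its hub below. The measured bar of 99.4 × 19.2 mm agrees with the description. The shut lid is at left.

```bash
python3 - <<'E'
from h import *
to((.4735,.3664,.08,185.06),(.4735,.3664,.037,185.06))
E
```

```text
[-0.0002, 0.0126, 0.1176] [-0.0, -0.003, 0.016]
[-0.0003, 0.0126, 0.1606] [-0.0, -0.003, 0.016]
```

Emit:
arm_command:
  plan:
    - [[0,0.0126,0.04],[0,-0.003,0.016]]
    - [[0,0.0126,0.085],[0,-0.003,0.016]]
    - [[0,0.0126,0.12],[0,-0.003,0.016]]
    - [[0,0.0126,0.14],[0,-0.003,0.016]]
    - [[0,0.0126,0.155],[0,-0.003,0.016]]
    - [[0,0.0126,0.16],[0,-0.003,0.016]]
    - [[0,0.0126,0.16],[0,-0.003,0.016]]

```text
time_s: 17.05
eef_pos: [0.4738, 0.3663, 0.0379]
tcp_rot: [3.141, 0.001, -3.055]
force: [-0.5, -1.3, 0.6]
gripper_width: 0.0511
grasp_force: 0.0
```

Emit:
arm_command:
  plan:
    - [[0,0,0],[0,0,0]]
    - [[0,0,0],[0,0,0]]
    - [[0,0,0],[0,0,0]]
    - [[0,0,0],[0,0,0]]
    - [[0,0,0],[0,0,0]]
    - [[0,0,0],[0,0,0]]
  claw: 0
  newtons: 80

```text
time_s: 17.65
eef_pos: [0.4748, 0.3679, 0.0401]
tcp_rot: [3.139, 0.004, -3.053]
force: [0.6, 1.2, 5.7]
gripper_width: 0.0186
grasp_force: 79.3
```

```bash
python3 - <<'E'
from h import *
s=arm.state();print(s["eef_pos"],s["tcp_rot"],s["force"],s["ft_torque"])
to((.47,.36,.20,185),(.50,.16,.20,180),(.50,.08,.20,176.3),(.54,.0171,.20,176.3))
E
```

```text
[0.4748 0.3679 0.0401] [ 3.1393  0.0045 -3.0531] [0.5531 1.1722 5.6591] [-0.0786  0.037  -0.0021]
[0.0048, -0.0071, -0.16] [0.002, 0.004, 0.001]
[-0.0074, -0.209, -0.1604] [0.002, 0.004, 0.088]
[-0.0003, -0.2887, -0.1606] [0.003, 0.004, 0.153]
[-0.0346, -0.3549, -0.1606] [0.003, 0.004, 0.153]
```

Emit:
arm_command:
  plan:
    - [[0,0,-0.02],[0,0.002,0]]
    - [[0.002,0,-0.06],[0,0.004,0]]
    - [[0.003,-0.01,-0.11],[0,0.004,0.01]]
    - [[0.003,-0.04,-0.15],[0,0.004,0.03]]
    - [[0,-0.08,-0.16],[0,0.004,0.05]]
    - [[-0.01,-0.125,-0.16],[0,0.004,0.07]]
    - [[-0.02,-0.17,-0.16],[0,0.004,0.1]]
    - [[-0.03,-0.21,-0.16],[0,0.004,0.12]]

```text
time_s: 18.45
eef_pos: [0.521, 0.1583, 0.1975]
tcp_rot: [3.141, -0.004, 3.109]
force: [0.2, 0.6, -3.8]
gripper_width: 0.0185
grasp_force: 78.7
```

```bash
python3 - <<'E'
from h import *
s=arm.state();print(s["eef_pos"],s["gripper_width"])
to((.525,.09,.20,176.3))
E
```

```text
[0.521  0.1583 0.1975] 0.01847810225594894
[-0.0062, -0.0682, -0.0025] [0.0, -0.004, 0.032]
```

Emit:
arm_command:
  plan:
    - [[-0.006,-0.04,-0.002],[0,-0.004,0.032]]
    - [[-0.006,-0.068,-0.002],[0,-0.004,0.032]]
    - [[-0.006,-0.068,-0.002],[0,-0.004,0.032]]
    - [[-0.006,-0.068,-0.002],[0,-0.004,0.032]]
    - [[-0.006,-0.068,-0.002],[0,-0.004,0.032]]

```text
time_s: 18.95
eef_pos: [0.525, 0.093, 0.1995]
tcp_rot: [3.14, -0.0, 3.079]
force: [0.6, -0.4, -2.7]
gripper_width: 0.0185
grasp_force: 78.9
```

```bash
python3 - <<'E'
from h import *
s=arm.state();print(s["eef_pos"],s["tcp_rot"])
c=arm.camera_info("wrist");im=arm.snapshot("wrist");cv2.imwrite("pics/w8.png",im[...,::-1])
h,s,v=cv2.split(hsv(im))
x0,y0=proj(c,(.572,.017,.0995))[0];print(x0,y0)
roi=np.zeros(h.shape,bool);a,b=int(y0),int(x0);roi[a-35:a+35,max(b-35,0):b+35]=1
for t in(100,130,160,190):
    m=(h>10)&(h<28)&(s>100)&(v>t)&roi
    for k in blobs(m,60): print(t,cv2.boundingRect(k),np.round(np.hstack(rect(c,k,.0995)),1),cv2.approxPolyDP(k,2.5,True).reshape(-1,2).tolist())
m=((h<6)|(h>174))&(s>150)&(v>60)
for k in blobs(m,100):
    print("red",cv2.boundingRect(k),np.round(np.hstack(rect(c,k,.0715)),1))
i=im[max(a-75,0):a+45,max(b-60,0):b+80,::-1];cv2.imwrite("pics/w8c.png",cv2.resize(i,None,fx=4,fy=4,interpolation=cv2.INTER_CUBIC))
E
```

```text
[0.525  0.093  0.1995] [ 3.1404 -0.0001  3.0786]
172.11406845484868 247.40291496644736
100 (163, 224, 27, 32) [565.2  21.1  21.6  30.   81.6] [[189, 225], [166, 225], [172, 228], [163, 230], [165, 255], [182, 255], [182, 239], [188, 249]]
130 (163, 230, 24, 26) [567.7  19.9  20.3  23.2  86.4] [[185, 230], [164, 231], [165, 255], [181, 255], [181, 242], [174, 238]]
160 (163, 239, 19, 17) [571.7  17.2  14.9  15.   86.4] [[163, 240], [165, 255], [181, 255], [180, 240]]
190 (164, 240, 18, 16) [572.1  17.   14.3  14.1  86.4] [[164, 240], [166, 255], [181, 255], [180, 240]]
red (169, 170, 18, 54) [536.1  19.7  14.2  50.2  86.5]
red (232, 148, 51, 197) [598.8  87.3  44.8 205.8  86.2]
```

View pics/w8c.png

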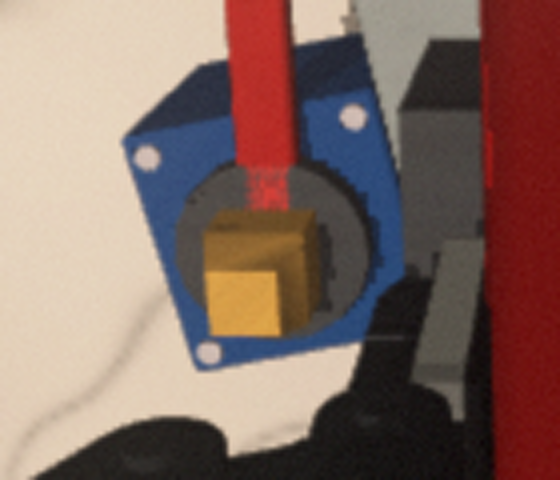

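The crop shows the brass top face at (172,248). Both views put it at (0.572, 0.017) with flats at −3.6°, so the latch is already slightly turned. The key in hand is parallel to it.

```bash
python3 - <<'E'
from h import *
c=arm.camera_info("wrist");im=cv2.imread("pics/w8.png")[...,::-1].copy()
h,s,v=cv2.split(hsv(im));m=((h<6)|(h>174))&(s>150)&(v>40)
k=max(blobs(m,100),key=cv2.contourArea);r=rect(c,k,.2285);print(r)
st=arm.state();print(st["eef_pos"],st["tcp_rot"],st["force"])
R=Ro.from_euler("xyz",st["tcp_rot"]).as_matrix();print("key in tool",R.T@(np.r_[r[0],0]/1000-np.r_[st["eef_pos"][:2],0]))
to((.573,.0171,.19,176.4),(.573,.0171,.15,176.4),(.573,.0171,.1136,176.4))
E
```

```text
((516.0198364257812, 92.83661651611328), (19.345130920410156, 88.12931060791016), 86.18490600585938)
[0.525  0.0933 0.1996] [3.1405 0.0001 3.0793] [-0.6803 -0.9971 -2.8312]
key in tool [ 0.009 -0.001 -0.   ]
[-0.0526, -0.073, 0.0095] [0.001, 0.0, 0.001]
[-0.0526, -0.0731, 0.0495] [0.001, 0.0, 0.001]
[-0.0526, -0.0731, 0.0859] [0.001, 0.0, 0.001]
```

Emit:
arm_command:
  plan:
    - [[-0.03,-0.04,0],[0,0,0]]
    - [[-0.0535,-0.073,0],[0,0,0]]
    - [[-0.0535,-0.073,0.01],[0,0,0]]
    - [[-0.0535,-0.073,0.03],[0,0,0]]
    - [[-0.0535,-0.073,0.045],[0,0,0]]
    - [[-0.0535,-0.073,0.05],[0,0,0]]
    - [[-0.0535,-0.073,0.05],[0,0,0]]

```text
time_s: 19.7
eef_pos: [0.573, 0.017, 0.1485]
tcp_rot: [3.141, -0.002, 3.079]
force: [-1.0, 0.4, -2.4]
gripper_width: 0.0183
grasp_force: 79.2
```

```bash
python3 - <<'E'
from h import *
st=arm.state();print(st["eef_pos"],st["tcp_rot"],st["force"])
to((.5738,.0175,.1136,176.4))
E
```

```text
[0.573  0.017  0.1485] [ 3.1406 -0.0022  3.0792] [-1.0023  0.3662 -2.3895]
[-0.0008, 0.0005, 0.0349] [0.001, -0.002, 0.0]
```

Emit:
arm_command:
  plan:
    - [[-0.001,0,0.004],[0,0,0]]
    - [[-0.001,0,0.008],[0,0,0]]
    - [[-0.001,0,0.012],[0,0,0]]
    - [[-0.001,0,0.015],[0,0,0]]
    - [[-0.001,0,0.018],[0,0,0]]
    - [[-0.001,0,0.018],[0,0,0]]

```text
time_s: 20.3
eef_pos: [0.5739, 0.0159, 0.1311]
tcp_rot: [3.141, -0.002, 3.078]
force: [-2.7, 0.2, -1.0]
gripper_width: 0.0185
grasp_force: 79.3
```

Emit:
arm_command:
  plan:
    - [[0,0,0.003],[0,0,0]]
    - [[0,0,0.006],[0,0,0]]
    - [[0,0,0.009],[0,0,0]]
    - [[0,0,0.009],[0,0,0]]

```text
time_s: 20.7
eef_pos: [0.5729, 0.017, 0.122]
tcp_rot: [3.139, -0.005, 3.078]
force: [-5.6, 3.0, 0.5]
gripper_width: 0.0184
grasp_force: 79.7
```

Emit:
arm_command:
  plan:
    - [[0.0005,0,0.002],[0,0,0]]
    - [[0.001,0,0.004],[0,0,0]]
    - [[0.001,0,0.006],[0,0,0]]
    - [[0.001,0,0.0075],[0,0,0]]
    - [[0.001,0,0.009],[0,0,0]]
    - [[0.001,0,0.009],[0,0,0]]

```text
time_s: 21.3
eef_pos: [0.5726, 0.017, 0.1137]
tcp_rot: [3.139, -0.003, 3.078]
force: [-5.6, 3.0, 1.8]
gripper_width: 0.0184
grasp_force: 79.8
```

Emit:
arm_command:
  plan:
    - [[0.0005,0,0.001],[0,0,0]]
    - [[0.001,0,0.002],[0,0,0]]
    - [[0.001,0,0.002],[0,0,0]]

```text
time_s: 21.6
eef_pos: [0.5726, 0.0171, 0.1136]
tcp_rot: [3.139, -0.001, 3.078]
force: [-8.0, 3.3, 10.1]
gripper_width: 0.0185
grasp_force: 80.9
```

The key is seated: a hard stop at TCP z 113.6 mm, which is what full seating predicts, with 10 N up. Now I'll turn it clockwise, 78–79° to the stop.

Emit:
arm_command:
  plan:
    - [[0,0,-0.0005],[0,0,0.1]]
    - [[0,0,-0.0005],[0,0,0.22]]
    - [[0,0,-0.0005],[0,0,0.34]]
    - [[0,-0.0005,-0.0005],[0,0,0.46]]
    - [[0,-0.0005,-0.0005],[0,0,0.58]]
    - [[0,-0.0005,-0.0005],[0,0,0.7]]
    - [[0.0005,-0.001,-0.0005],[0,0,0.82]]
    - [[0.0005,-0.001,-0.0005],[0,0,0.94]]

```text
time_s: 22.4
eef_pos: [0.5717, 0.0171, 0.1137]
tcp_rot: [3.141, -0.004, 2.134]
force: [-7.7, 5.3, 7.2]
gripper_width: 0.0187
grasp_force: 80.6
```

```bash
python3 - <<'E'
from h import *
st=arm.state();print(st["eef_pos"],np.degrees(st["tcp_rot"]),st["force"],st["ft_torque"],"to go",np.radians(np.degrees(st["tcp_rot"][2])-97.9))
E
```

```text
[0.5717 0.0171 0.1137] [179.9391  -0.2399 122.2444] [-7.6707  5.3415  7.2062] [0.9385 1.4136 0.1715] to go 0.42489005539167674
```

Emit:
arm_command:
  plan:
    - [[0,0,0],[0,0,0.1]]
    - [[0,0,0],[0,0,0.2]]
    - [[0,0,0],[0,0,0.28]]
    - [[0,0,0],[0,0,0.34]]
    - [[0,0,0],[0,0,0.38]]
    - [[0,0,0],[0,0,0.41]]
    - [[0,0,0],[0,0,0.43]]
    - [[0,0,0],[0,0,0.43]]

```text
time_s: 23.2
eef_pos: [0.5717, 0.0175, 0.1137]
tcp_rot: [-3.141, -0.005, 1.708]
force: [-7.6, 6.0, 8.2]
gripper_width: 0.0186
grasp_force: 80.6
```

```bash
python3 - <<'E'
from h import *
st=arm.state();print(st["eef_pos"],np.degrees(st["tcp_rot"]),st["force"],st["ft_torque"])
E
```

```text
[0.5717 0.0175 0.1137] [-179.9699   -0.2846   97.8507] [-7.5774  6.0214  8.2305] [1.1583 1.4497 0.027 ]
```

Emit:
arm_command:
  plan:
    - [[0,0,0],[0,0,0.02]]
    - [[0,0,0],[0,0,0.04]]
    - [[0,0,0],[0,0,0.06]]
    - [[0,0,0],[0,0,0.06]]

```text
time_s: 23.6
eef_pos: [0.5723, 0.0178, 0.1137]
tcp_rot: [3.141, -0.005, 1.648]
force: [-5.8, 6.9, 8.0]
gripper_width: 0.0183
grasp_force: 80.5
```

```bash
python3 - <<'E'
from h import *
st=arm.state();print(st["eef_pos"],np.degrees(st["tcp_rot"]),st["force"],st["ft_torque"])
E
```

```text
[0.5723 0.0178 0.1137] [179.972   -0.3064  94.4341] [-5.7711  6.9127  8.0342] [1.2824 1.2505 0.1888]
```

Emit:
arm_command:
  plan:
    - [[0,0,0],[0,0,0.02]]
    - [[0,0,0],[0,0,0.04]]
    - [[0,0,0],[0,0,0.06]]
    - [[0,0,0],[0,0,0.06]]

```text
time_s: 24.0
eef_pos: [0.572, 0.0181, 0.1137]
tcp_rot: [-3.141, -0.005, 1.59]
force: [-5.8, 7.9, 6.9]
gripper_width: 0.0188
grasp_force: 80.7
```

```bash
python3 - <<'E'
from h import *
st=arm.state();print(st["eef_pos"],np.degrees(st["tcp_rot"]),st["force"],st["ft_torque"])
E
```

```text
[0.572  0.0181 0.1137] [-179.9783   -0.3033   91.1225] [-5.819   7.8876  6.9438] [1.4131 1.3285 0.803 ]
```

The moment rose from 0.19 to 0.80 N m, so it's at the stop. Now I'll release, rise and check.

Emit:
arm_command:
  plan:
    - [[0,0,0],[0,0,-0.02]]
    - [[0,0,0],[0,0,-0.02]]
    - [[0,0,0],[0,0,-0.02]]
    - [[0,0,0],[0,0,-0.02]]
    - [[0,0,-0.01],[0,0,-0.02]]
    - [[0,0,-0.03],[0,0,-0.02]]
    - [[0,0,-0.07],[0,0,-0.02]]
    - [[0,0,-0.11],[0,0,-0.02]]
  claw: 0.6

```text
time_s: 24.8
eef_pos: [0.5721, 0.0148, 0.2235]
tcp_rot: [-3.141, -0.001, 1.607]
force: [1.0, 0.4, -0.3]
gripper_width: 0.0513
grasp_force: 0.0
```

Emit:
arm_command:
  plan:
    - [[0.02,0,-0.03],[0,0,0]]
    - [[0.05,0,-0.06],[0,0,0]]
    - [[0.05,0,-0.06],[0,0,0]]
    - [[0.05,0,-0.06],[0,0,0]]

```text
time_s: 25.2
eef_pos: [0.5713, 0.0651, 0.2841]
tcp_rot: [3.137, 0.0, 1.609]
force: [0.1, -0.9, -1.2]
gripper_width: 0.0513
grasp_force: 0.0
```

```bash
python3 - <<'E'
from h import *
st=arm.state();print(st["eef_pos"],st["force"])
c=arm.camera_info("wrist");im=arm.snapshot("wrist");top=arm.snapshot("top")
h,s,v=cv2.split(hsv(im));m=((h<6)|(h>174))&(s>150)&(v>40)
for k in blobs(m,100):
    print(cv2.boundingRect(k),*[np.round(np.hstack(rect(c,k,z)),1) for z in(.1425,.0715)])
cv2.imwrite("pics/end.png",np.hstack([cv2.resize(im[...,::-1],(400,300)),cv2.resize(top[125:230,150:290,::-1],(400,300),interpolation=cv2.INTER_CUBIC)]))
E
```

```text
[0.5713 0.0651 0.2841] [ 0.1417 -0.9497 -1.1637]
(244, 149, 22, 119) [571.6  30.   19.6 120.4   3.4] [572.5   4.   24.5 150.1   3.4]
```

View pics/end.png

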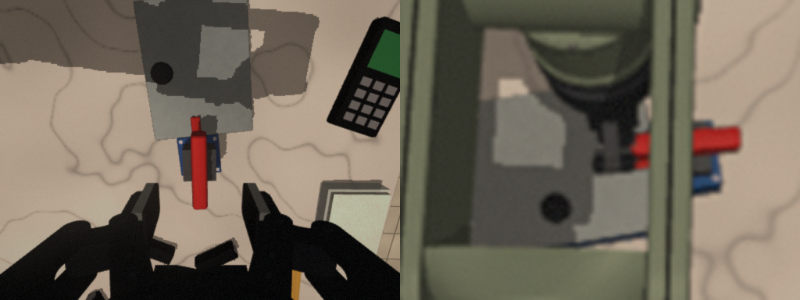

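```bash
python3 - <<'E'
from h import *
c=arm.camera_info("wrist");im=arm.snapshot("wrist")
h,s,v=cv2.split(hsv(im));m=((h<6)|(h>174))&(s>150)&(v>40)
for r in range(149,176,3):
    x=np.flatnonzero(m[r]);p=ray(c,[[x.mean(),r]],.0735)[0];d=p[:2]-[.5717,.0171]
    print(r,x.min(),x.max(),p[:2],np.degrees(np.arctan2(d[1],d[0])))
E
```

```text
149 252 256 [0.5667 0.0789] 94.61704807327544
152 246 257 [0.564  0.0755] 97.49488374487326
155 247 257 [0.5647 0.0721] 97.26465888789777
158 247 258 [0.5654 0.0687] 97.00260103404872
161 247 258 [0.5655 0.0653] 97.36533243498829
164 248 258 [0.5661 0.0619] 97.06963674120017
167 248 259 [0.5668 0.0584] 96.72243382249209
170 248 264 [0.5698 0.055 ] 92.88184677598042
173 247 265 [0.5699 0.0515] 92.96806109908093
```

```bash
python3 -c "
from rig import arm
print(arm.close_job())"
```

```text
the job is handed in; nothing more can be done
None
```

I handed the job in at about 25 s: the orange tube lies flat in the empty compartment, the lid is shut without slamming, and the key sits fully home on the spindle. I turned it clockwise until the torque rose at the stop, with the latch bar measured across the lid at 97° (about 98° expected).

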